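# Click-test the hand lamps before the flood crew leaves

### The arm

A 7-joint arm with a two-finger parallel gripper is mounted at the origin on the work surface. World frame = base frame: x ahead of the robot, y to its left, z up, the work surface at z = 0. Lengths are in mm, angles in rad, forces in N, time in s.
With the tool pointing down it reaches from about 425 to 1025 mm from the base axis. Payload 9.4 kg.
Tool frame: the origin (TCP) lies at the very end of the fingers, on their centre line; the grasp point (between the pads) lies 19 mm behind it; y points along the fingers, z is the direction in which the jaws open and shut, and the axes are right-handed (so a half turn about y gives the same grasp; the last joint's range is limited). The gripper opens to 85 mm and grips with 20 to 120 N. Pads are 22 mm wide; open, the fingers measure 114 mm over their backs; the gripper's body (76 mm by 85 mm) begins 54 mm behind the grasp point. The pads swing forward as they close: fully open they stand 13 mm farther back than shut.
Start: joints at [1.176, 0.599, -0.003, 1.599, 0.002, 0.943, -0.08], TCP at [226.537, -688.698, 231.275] pointing down, gripper open.
Joint ranges: [-2.57, 2.57], [-0.35, 1.97], [-1.29, 1.29], [0.11, 2.56], [-1.05, 4.19], [0.11, 1.86], [-2.63, 2.63]. Speed limits (rad/s): [2.22, 2.22, 3.01, 3.01, 3.14, 3.14, 3.14].

### API

Orientations are given as a 3x3 rotation matrix whose columns are the frame's x, y, z axes.
In Python, from rig import bot gives the robot as it stands.
- The arm moves only by the shell command python3 -m inch 'ROWS' [OPENING] [FORCE]. ROWS is JSON, a list of rows, each a list of 4 numbers: the shift along the tool's x, y, z in m, then the turn about the tool's y in rad. A call has 1 to 8 rows; each row is the pose to reach, as a shift and turn from the pose commanded when the call began, along the tool's axes at that moment; what a row does not reach only later rows make up. A row lasts 1/8 s, in which the tool goes at most 62.5 mm and 10.7 degrees, less where a joint would pass 70% of its speed; a pose out of reach is approached as far as the arm can. A call with a gripper value outside its range is refused whole. OPENING is the finger opening in m, from 0 to 0.0854, set as the call begins (- or left out, the last holds). The fingers move at their own pace and stop on an object; FORCE is the grip in N (left out, the last holds). Time passes only in rows, so rows that repeat a pose let the fingers close. It gives the time, the measured TCP pose, the force and the opening at its end, in the units of the state.
- bot.observe(): the state, without advancing time (a new reading comes with each control period).
- bot.read_camera(name): name is "scene" or "top" or "wrist"; returns a dict with "frame" (480x640x3 uint8, blue, green, red), "intrinsics" (3x3 intrinsics, pixels), "rvec" (rotation vector, rad) and "tvec" (3), from world to camera coordinates, as OpenCV has them. Camera axes: x right, y down, z forward; pixel columns grow to the right and rows downward; lengths in mm; the calibration is good to about 2 mm. A picture is of the moment at which its call begins. There is no depth.
- bot.close_job(): hands the job in, once; it reports no verdict.
The state is a dict: "time": time; "qpos": joint angles; "joint_vel": joint speeds; "tau": joint torques, N m; "tool_pos": TCP position; "tcp_rot": TCP orientation; "wrist_force": force on the tool from outside, world axes, zero at the start; "wrist_torque": the same for the moment, N m; "opening": opening from 0.0 (shut) to 1.0 (fully open).
Only numpy, scipy, OpenCV 4.12 (cv2) and the standard library are available. Lean on these libraries where they do the work, as an engineer would, in place of code of your own. Each camera call takes 0.05 s, during which the arm holds its last target. There are 200 camera calls.

### The job

Test the three hand lamps on the sloping rack, working from the left one to the right one as the robot faces them: push each lamp's button fully home and let go, pressing gently. A lamp whose button stays down is fit for duty and stays where it lies on the rack, switched on; a lamp whose button springs back up is to be laid gently in the repair tray, flat with its button facing up. Leave everything else on the table where it is.

Things in the scene. Friction and masses are not known exactly. Their poses are not given: they have to be found in the camera images.
- lamp_left: Black hand lamp, the leftmost lamp as the robot sees the rack (+y end); all three alike, 350 g, loose, lying on the 30 degree slope, head downhill. 150 long (x, head to tail); barrel 36 wide (y), 32 thick, from x = -43 to 75; head 52 wide, 38 thick, from -75 to -41. Origin: underside, half way along. z: out of the button's face, leaning 30 degrees to the robot. Pinch across y at the origin, 22 above the slope.
- lamp_left_crown (a point): Centre of the top of the left lamp's button while it is up; a point fixed on the lamp at x = 30, y = 0, z = 41 of its frame. The button is round, grey, 18 in diameter, stands 9 proud of the barrel and moves along the lamp's z.
- button_left (a joint): Travel of the left lamp's button in m: 0 up, 0.007 fully home (2 mm still proud). A sound one resists with about 2 to 3 N, gives way past the middle and stays down when let go; a failing one feels much the same, but springs back up at once. Which ones fail cannot be seen; from none to all three may.
- lamp_middle: Black hand lamp, the lamp between the two others; all three alike, 350 g, loose, lying on the 30 degree slope, head downhill. 150 long (x, head to tail); barrel 36 wide (y), 32 thick, from x = -43 to 75; head 52 wide, 38 thick, from -75 to -41. Origin: underside, half way along. z: out of the button's face, leaning 30 degrees to the robot. Pinch across y at the origin, 22 above the slope.
- lamp_middle_crown (a point): Centre of the top of the middle lamp's button while it is up; a point fixed on the lamp at x = 30, y = 0, z = 41 of its frame. The button is round, grey, 18 in diameter, stands 9 proud of the barrel and moves along the lamp's z.
- button_middle (a joint): Travel of the middle lamp's button in m: 0 up, 0.007 fully home (2 mm still proud). A sound one resists with about 2 to 3 N, gives way past the middle and stays down when let go; a failing one feels much the same, but springs back up at once. Which ones fail cannot be seen; from none to all three may.
- lamp_right: Black hand lamp, the rightmost lamp as the robot sees the rack (-y end); all three alike, 350 g, loose, lying on the 30 degree slope, head downhill. 150 long (x, head to tail); barrel 36 wide (y), 32 thick, from x = -43 to 75; head 52 wide, 38 thick, from -75 to -41. Origin: underside, half way along. z: out of the button's face, leaning 30 degrees to the robot. Pinch across y at the origin, 22 above the slope.
- lamp_right_crown (a point): Centre of the top of the right lamp's button while it is up; a point fixed on the lamp at x = 30, y = 0, z = 41 of its frame. The button is round, grey, 18 in diameter, stands 9 proud of the barrel and moves along the lamp's z.
- button_right (a joint): Travel of the right lamp's button in m: 0 up, 0.007 fully home (2 mm still proud). A sound one resists with about 2 to 3 N, gives way past the middle and stays down when let go; a failing one feels much the same, but springs back up at once. Which ones fail cannot be seen; from none to all three may.
- rack: Fixed aluminium rack, 320 wide (y), 165 deep (x); its plate slopes up away from the robot at 30 degrees, middle of its top 70 over the origin (on the table), lip 20 high along the front edge. Lamps lie about 98 apart. A 12 thick guard rail runs over the rear edge, 100 off the plate, so an upright gripper has no room over the buttons: come in square to the slope.
- tray: Fixed shallow open grey plastic repair tray, 320 (x) by 200 (y), 35 high, walls and floor 5 thick, empty; on the left or right of the rack. Origin: centre of its underside.
- nozzle: Brass hose nozzle standing upright, 48 wide, 85 high; a loose bystander, origin at the centre of its underside.
- coupling: Aluminium hose coupling ring lying flat, 64 wide, 30 high; a loose bystander, origin at the centre of its underside.
- battery: Grey battery block 60 x 35 x 22; a loose bystander, origin at the centre of its underside.
- spanner: Steel spanner lying on the table, about 180 long; a loose bystander, origin at the centre of its underside.
- carton: Fixed closed blue carton 260 x 170 x 75 high, on the other side of the rack from the tray, a bystander; origin: centre of its underside.
Mind the look-alikes: they are no part of the job. Leave any purple look-alike of the lamp_right alone.

How it is judged:
By the outcome, as a careful person would: the job done as asked, in the order asked, and still so for the second after the job is handed in, with the robot touching nothing.
It also fails if it takes over 72 s, if anything falls off the work surface, if the arm or the gripper's body presses on something with over 40 N, if the wrist force passes 120 N, or if a joint passes its speed limit or range.

## Working session

There is one attempt and no reset: what is moved stays moved. The work goes in short steps, Python scripts to look and compute and a shell command to move; the robot and the scene stay as the last step left them, time stands still between calls to the robot, and variables do not carry over. Pictures are saved under pics/ and viewed, about 8 in all and at most 12, crops included, and the job is handed in when it is done.

```bash
ls; mkdir -p pics
python3 - <<'E'
from rig import bot
import cv2,pickle
s=bot.observe();print(s)
d={}
for n in("scene","top"):
    c=bot.read_camera(n);d[n]=c;cv2.imwrite(f"pics/{n}0.png",c["frame"]);print(n,c["intrinsics"],c["rvec"],c["tvec"])
pickle.dump(d,open("cams.pkl","wb"))
E
```

```text
pics
{'time': 0.0, 'qpos': array([ 1.17627171,  0.60013701, -0.00253669,  1.60013653,  0.00177781,
        0.94290445, -0.07980093]), 'joint_vel': array([ 0.00014427, -0.00148314,  0.00103462,  0.00080806,  0.00017235,
       -0.0002549 , -0.00048695]), 'tau': array([-1.16499657e-03, -7.76465607e+01,  1.56448681e+00, -2.58015400e+01,
        1.23270074e-02,  8.99382838e-03, -4.91525225e-05]), 'tool_pos': array([ 226.39897136, -688.24056252,  230.40608505]), 'tcp_rot': array([[-9.49905207e-01, -6.17194886e-04,  3.12537546e-01],
       [-3.12538128e-01,  1.45783477e-03, -9.49904097e-01],
       [ 1.30647850e-04, -9.99998747e-01, -1.57770177e-03]]), 'wrist_force': array([-0.35362193, -0.28595892, -0.33750197]), 'wrist_torque': array([-0.01282512,  0.01455894, -0.03295343]), 'opening': 1.0004994750928167}
scene [[473.82777696   0.         321.08131489]
 [  0.         473.82777696 237.28616011]
 [  0.           0.           1.        ]] [ 1.25149631  2.41095298 -0.81058869] [ 231.73979531 -199.5837883  1238.2677912 ]
top [[508.09074067   0.         318.73254389]
 [  0.         508.09074067 242.9961421 ]
 [  0.           0.           1.        ]] [ 2.18946984 -2.21977909  0.06410467] [   3.18333349  429.5085126  1130.0614455 ]
```

View pics/scene0.png

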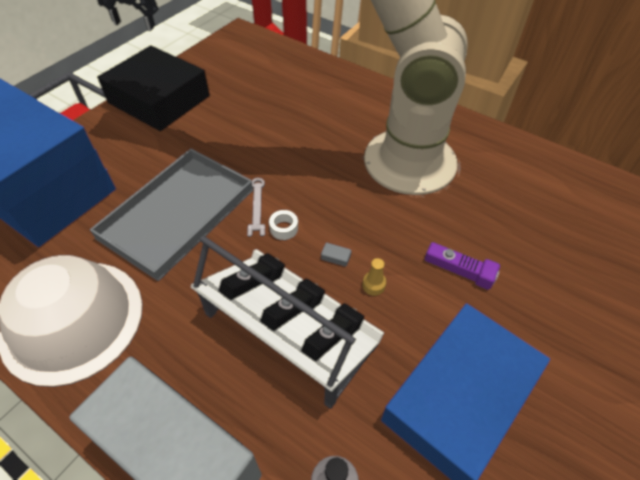

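View pics/top0.png

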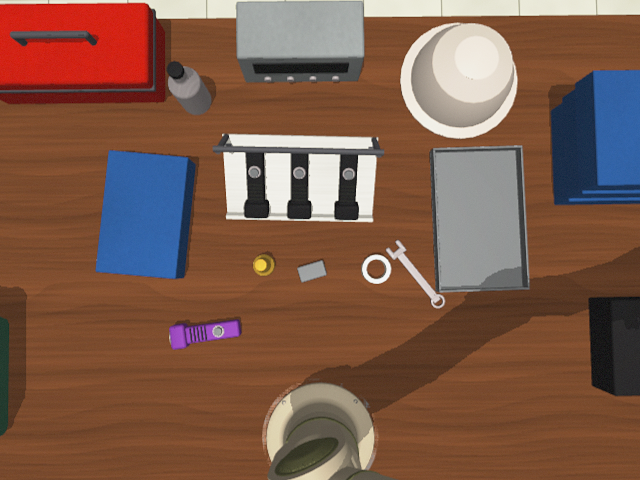

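The top view shows the carton on the left (+y) and the tray on the right (-y). The three black lamps have their buttons near (254,172), (299,173) and (348,174), left to right. The purple look-alike at (205,333) lies on the table and is not part of the job. The scene view is mirrored, with the left lamp's button near (327,333).

```bash
cat > h.py <<'E'
import cv2,numpy as np,pickle
def P(c):
    R=cv2.Rodrigues(np.array(c["rvec"],float))[0];return R,np.array(c["tvec"],float).ravel(),np.array(c["intrinsics"])
def ray(c,uv):
    R,t,K=P(c);d=R.T@np.linalg.inv(K)@np.r_[uv,1.];return -R.T@t,d/np.linalg.norm(d)
def onplane(c,uv,n,p):
    o,d=ray(c,uv);n=np.array(n,float);return o+d*(n@(np.array(p)-o))/(n@d)
def tri(c1,u1,c2,u2):
    o1,d1=ray(c1,u1);o2,d2=ray(c2,u2)
    s=np.linalg.lstsq(np.c_[d1,-d2],o2-o1,rcond=None)[0];a=o1+d1*s[0];b=o2+d2*s[1];return (a+b)/2,np.linalg.norm(a-b)
def proj(c,p):
    return cv2.projectPoints(np.array(p,float).reshape(-1,3),np.array(c["rvec"],float),np.array(c["tvec"],float),np.array(c["intrinsics"]),None)[0].reshape(-1,2)
def button(fr,uv,r=9,lo=75,hi=215):
    x,y=uv;g=cv2.cvtColor(fr,cv2.COLOR_BGR2GRAY);g=g[y-r:y+r+1,x-r:x+r+1]
    n,l,s,ce=cv2.connectedComponentsWithStats(((g>lo)&(g<hi)).astype(np.uint8))
    i=l[r,r] if l[r,r] else 1+np.argmax(s[1:,4]);return ce[i]+[x-r,y-r],s[i]
E
python3 - <<'E'
from h import *
d=pickle.load(open("cams.pkl","rb"));T,S=d["top"],d["scene"]
n=np.array([-.5,0,3**.5/2])
for nm,a,b in(("L",(254,172),(327,333)),("M",(299,173),(285,303)),("R",(348,174),(243,275))):
    u,s=button(T["frame"],a);v,s2=button(S["frame"],b)
    p,e=tri(T,u,S,v);print(nm,u.round(1),s,v.round(1),s2,p.round(1),"gap",e.round(1),"n.p",(n@p).round(1))
# rack lip ends, tray rim corners
for uv in((226,219),(373,221)):print("lip",onplane(T,uv,[0,0,1],[0,0,45]).round())
for uv in((431,148),(521,147),(528,289),(434,290)):print("tray",onplane(T,uv,[0,0,1],[0,0,35]).round())
big=cv2.hconcat([cv2.resize(T["frame"][125:230,205:390],None,fx=2.15,fy=2.15*1.5,interpolation=cv2.INTER_CUBIC),cv2.resize(S["frame"][225:410,185:390],(400,339),interpolation=cv2.INTER_CUBIC)])
cv2.imwrite("pics/crop1.png",big);print(big.shape)
E
```

```text
L [254.2 171.5] [  3   3  13  12 130] [325.2 331.5] [  0   0  16  14 144] [574.3 127.7 112.2] gap 3.2 n.p -190.0
M [298.9 172.5] [  3   3  13  12 131] [285.1 300.9] [  0   0  19  16 199] [569.7  36.5 118.9] gap 1.8 n.p -181.8
R [348.2 173.5] [  3   3  13  12 128] [243.4 272.2] [  0   0  19  14 187] [566.3 -64.  119.1] gap 1.4 n.p -180.0
lip [483. 199.  45.]
lip [ 474. -121.   45.]
tray [ 636. -254.   35.]
tray [ 636. -455.   35.]
tray [ 321. -460.   35.]
tray [ 322. -253.   35.]
(339, 798, 3)
```

View pics/crop1.png

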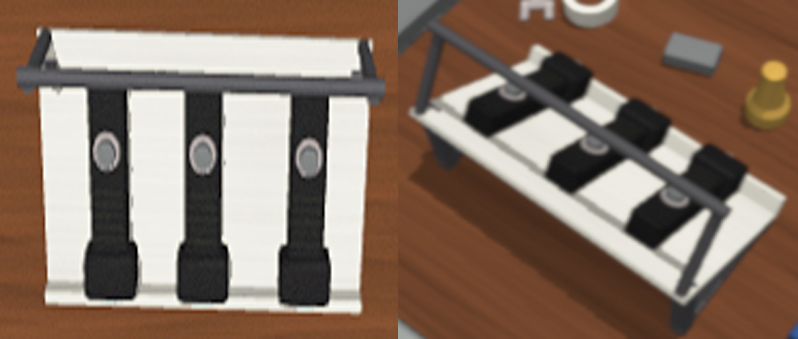

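Both views agree: the crowns lie about 98 mm apart, at z of about 117, and only the rack carries black lamps. The tool turns only about its own axis, so it stays upright. I therefore need exact rail and lamp-axis positions to get in from the front.

Run:
```python
from h import *
d=pickle.load(open("cams.pkl","rb"));T,S=d["top"],d["scene"]
a,e=tri(T,(214.5,149.5),S,(349.6,338));b,f=tri(T,(382.7,153),S,(203.5,241.4));print("rail",a.round(),e,b.round(),f)
yaw=np.arctan2(-(a-b)[0],(a-b)[1]);print("rack yaw deg",np.degrees(yaw))
n=np.array([-.5,0,3**.5/2])
g=cv2.cvtColor(T["frame"],cv2.COLOR_BGR2GRAY);m=g<60
crown=onplane
npl=-182.5  # n.p of crown plane at middle
for nm,c in(("L",254),("M",299),("R",348)):
    out=[]
    for v in(160,164,184,188,192,196,204,208,212):
        xs=np.arange(c-20,c+21);r=xs[m[v,c-20:c+21]];h=npl-41+(32 if v<200 else 38)
        p=[onplane(T,(q,v),n,n*h) for q in(r.min()-.5,r.max()+.5)];out.append((*((p[0]+p[1])/2)[:2],abs(p[0][1]-p[1][1])))
    out=np.array(out);print(nm,out.round(1).tolist(),"slope y/x",np.polyfit(out[:,0],out[:,1],1)[0].round(3))
    col=m[198:225,c-3:c+4].mean(1)>.5;vf=198+np.where(col)[0].max()+1;print(" head front top",onplane(T,(c,vf),n,n*(npl-3)).round(1),"crown",onplane(T,button(T["frame"],(c,172))[0],n,n*npl).round(1))
for nm,uv,z in(("nozzle",(263,265),85),("batt",(312,271),22),("ring",(376,269),30)):print(nm,onplane(T,uv,[0,0,1],[0,0,z]).round())
```

```text
rail [600. 190. 205.] 6.231871177058436 [ 590. -124.  194.] 0.3258327981480028
rack yaw deg -1.721347801219142
L [[595.1, 126.0, 34.5], [587.7, 126.5, 34.6], [550.2, 127.2, 35.3], [542.5, 127.7, 35.4], [534.8, 128.3, 35.6], [527.0, 128.9, 35.7], [510.4, 128.2, 50.5], [502.4, 128.8, 50.7], [494.4, 129.4, 50.9]] slope y/x -0.031
 head front top [482.4 135.6  64.3] crown [572.  128.2 119.5]
M [[594.1, 35.5, 32.6], [586.8, 35.7, 32.7], [549.2, 36.7, 33.3], [541.5, 37.0, 33.4], [533.7, 37.2, 33.6], [525.9, 37.4, 33.7], [509.3, 38.7, 48.5], [501.4, 38.9, 48.7], [493.3, 39.1, 48.9]] slope y/x -0.036
 head front top [479.2  39.5  62.4] crown [569.3  37.2 118. ]
R [[593.1, -65.4, 34.7], [585.8, -64.6, 32.8], [548.1, -63.4, 33.4], [540.4, -63.6, 33.6], [532.6, -62.7, 35.8], [524.8, -61.8, 33.8], [508.2, -60.7, 48.7], [500.2, -61.9, 51.0], [492.1, -61.0, 49.1]] slope y/x -0.043
 head front top [475.8 -65.7  60.5] crown [566.3 -63.6 116.2]
nozzle [382. 115.  85.]
batt [367.  13.  22.]
ring [ 370. -128.   30.]
```

```bash
python3 -m inch '[[0,-0.06,0,0],[-0.353,-0.1,-0.261,-1.222],[-0.353,-0.1,-0.261,-1.222],[-0.353,-0.1,-0.261,-1.222],[-0.353,-0.1,-0.261,-1.222],[-0.353,-0.1,-0.261,-1.222],[-0.353,-0.1,-0.261,-1.222],[-0.353,-0.1,-0.261,-1.222]]' 0.06; python3 -c "
from rig import bot;s=bot.observe();print(s['tcp_rot'].round(3),s['qpos'].round(2))"
```

```text
time: 1.1
tool_pos: [479.1, -331.5, 331.0]
tcp_rot: [[-0.027, -0.0, 1.0], [-1.0, -0.0, -0.027], [0.0, -1.0, -0.0]]
wrist_force: [0.7, -0.4, 0.0]
opening: 0.706
[[-0.027 -0.     1.   ]
 [-1.    -0.    -0.027]
 [ 0.    -1.    -0.   ]] [ 0.8   0.35 -0.39  1.8   0.16  1.02  0.32]
```

```bash
python3 -m inch '[[-0.464,0.05,0.013,0],[-0.464,0.05,0.013,0],[-0.464,0.05,0.013,0],[-0.464,0.05,0.013,0],[-0.464,0.05,0.013,0],[-0.464,0.1,0.013,0],[-0.464,0.1,0.013,0],[-0.464,0.1,0.013,0]]' 0.06
python3 - <<'E'
from h import *
from rig import bot
s=bot.observe();print(s['tool_pos'],s['tcp_rot'].round(3),s['opening'])
c=bot.read_camera("wrist");pickle.dump(c,open("w1.pkl","wb"));cv2.imwrite("pics/w1.png",c["frame"])
R,t,K=P(c);print("cam pos",-R.T@t);print(proj(c,[[572,128,118],[569,37,118]]))
E
```

```text
time: 2.1
tool_pos: [505.1, 132.8, 229.9]
tcp_rot: [[-0.029, -0.001, 1.0], [-1.0, 0.0, -0.029], [-0.0, -1.0, -0.001]]
wrist_force: [0.9, -0.4, -0.6]
opening: 0.701
[505.13576769 132.82865923 229.8533803 ] [[-0.029 -0.001  1.   ]
 [-1.     0.    -0.029]
 [-0.    -1.    -0.001]] 0.7008815835755772
cam pos [507.04399513 202.18469399 372.46931202]
[[407.86435064 240.57500592]
 [399.72131795 347.97450268]]
```

View pics/w1.png

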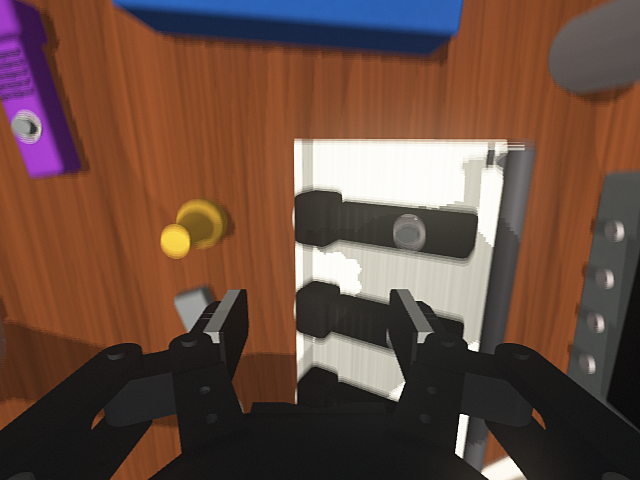

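The wrist view shows the left lamp's button at (408,232), against a predicted (408,240). The finger elbows stick out sideways, and the rail lies along u≈515. I'll triangulate the crown again against the other views.

Run:
```python
from h import *
d=pickle.load(open("cams.pkl","rb"));T,S=d["top"],d["scene"];w=pickle.load(open("w1.pkl","rb"))
u=(408,231)
print(tri(T,(254.2,171.5),w,u),tri(S,(326,332.5),w,u))
for z in(112,116,120):print(z,onplane(w,u,[0,0,1],[0,0,z]).round(1))
# fingertips: where would a right fingertip corner (391,291)/(406,291) lie at height tip z
for z in(230,235,240,245):print(z,onplane(w,(391,292),[0,0,1],[0,0,z]).round(1),onplane(w,(411,292),[0,0,1],[0,0,z]).round(1),onplane(w,(523,350),[0,0,1],[0,0,z+40]).round(1))
```

```text
(array([576.20547236, 130.44429289,  99.37760561]), np.float64(0.6691802610963778)) (array([574.48803095, 130.09899059, 108.12721023]), np.float64(5.1871325408150435))
112 [573.3 133.8 112. ]
116 [572.3 134.8 116. ]
120 [571.3 135.9 120. ]
230 [537.  137.6 230. ] [545.7 137.3 230. ] [572.6 133.7 270. ]
235 [536.  139.8 235. ] [544.3 139.6 235. ] [569.4 137.1 275. ]
240 [534.9 142.1 240. ] [543.  141.9 240. ] [566.2 140.4 280. ]
245 [533.8 144.4 245. ] [541.6 144.1 245. ] [563.  143.7 285. ]
```

```bash
python3 -m inch '[[0.002,0.05,0.012,0],[0.002,0.09,0.012,0],[0.002,0.09,0.012,0]]'
python3 - <<'E'
from h import *
from rig import bot
s=bot.observe();print(s['tool_pos'],s['wrist_force'])
c=bot.read_camera("wrist");pickle.dump(c,open("w2.pkl","wb"))
c2=bot.read_camera("scene")
a=c["frame"][120:480,230:640];b=cv2.resize(c2["frame"][270:390,270:400],(390,360),interpolation=cv2.INTER_CUBIC)
cv2.imwrite("pics/w2.png",cv2.hconcat([a,b]))
E
```

```text
time: 2.52
tool_pos: [516.0, 127.2, 138.7]
tcp_rot: [[-0.03, -0.006, 1.0], [-1.0, -0.002, -0.03], [0.002, -1.0, -0.005]]
wrist_force: [-0.9, 0.1, 0.6]
opening: 0.705
[515.95962958 127.18634765 138.72190928] [-0.86228965  0.09957306  0.6339294 ]
```

View pics/w2.png

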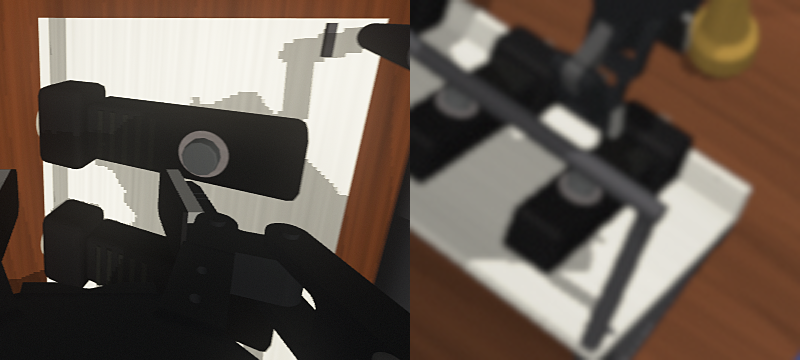

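The wrist crop shows the button at full-frame pixel (433,274), with the finger beside it at about (410,292) and not yet touching.

Run:
```python
from h import *
from rig import bot
d=pickle.load(open("cams.pkl","rb"));T=d["top"];w=pickle.load(open("w1.pkl","rb"));v=pickle.load(open("w2.pkl","rb"))
u=(433,275)
print(tri(w,(408,231),v,u),tri(T,(254.2,171.5),v,u))
for z in(105,112,118):print(z,onplane(v,u,[0,0,1],[0,0,z]).round(1))
for z in(138,145,152):print("tip",z,onplane(v,(405,291),[0,0,1],[0,0,z]).round(1))
print(bot.observe()['tool_pos'])
```

```text
(array([564.22450684, 142.14766733, 145.08529207]), np.float64(1.523569052798059)) (array([573.62008193, 128.91857398, 113.31246646]), np.float64(0.7732118873943268))
105 [576.8 125.6 105. ]
112 [574.4 128.5 112. ]
118 [572.5 130.9 118. ]
tip 138 [554.1 131.8 138. ]
tip 145 [552.4 135.  145. ]
tip 152 [550.6 138.2 152. ]
[517.79053945 127.9538928  141.63278653]
```

```bash
python3 -m inch '[[0,0.014,0.005,0],[0,0.014,0.005,0],[0,0.018,0.0075,0],[0,0.018,0.0075,0]]' && python3 -m inch '[[0,0.0035,0.002,0],[0,0.0035,0.002,0]]' && python3 -m inch '[[0,0.0035,0.002,0],[0,0.0035,0.002,0]]'
```

```text
time: 3.12
tool_pos: [525.4, 127.6, 123.0]
tcp_rot: [[-0.031, 0.0, 1.0], [-1.0, 0.0, -0.031], [-0.0, -1.0, 0.0]]
wrist_force: [-0.6, -0.5, 0.0]
opening: 0.703
time: 3.38
tool_pos: [527.2, 127.5, 119.3]
tcp_rot: [[-0.031, -0.0, 1.0], [-1.0, -0.0, -0.031], [0.0, -1.0, -0.0]]
wrist_force: [-0.1, -0.6, 0.1]
opening: 0.703
time: 3.62
tool_pos: [527.6, 127.2, 115.3]
tcp_rot: [[-0.031, -0.003, 1.0], [-1.0, -0.001, -0.031], [0.001, -1.0, -0.003]]
wrist_force: [-5.3, -0.1, -1.9]
opening: 0.698
```

```bash
python3 -m inch '[[0,-0.002,-0.006,0],[0,-0.002,-0.006,0]]';python3 - <<'E'
from h import *
from rig import bot
c=bot.read_camera("wrist");pickle.dump(c,open("w3.pkl","wb"))
c2=bot.read_camera("scene")
a=c["frame"][120:480,230:640];b=cv2.resize(c2["frame"][270:390,270:400],(390,360),interpolation=cv2.INTER_CUBIC)
cv2.imwrite("pics/w3.png",cv2.hconcat([a,b]))
E
```

```text
time: 3.88
tool_pos: [523.1, 127.8, 118.2]
tcp_rot: [[-0.031, 0.001, 1.0], [-1.0, 0.0, -0.031], [-0.0, -1.0, 0.001]]
wrist_force: [-0.1, -0.4, 0.1]
opening: 0.702
```

View pics/w3.png

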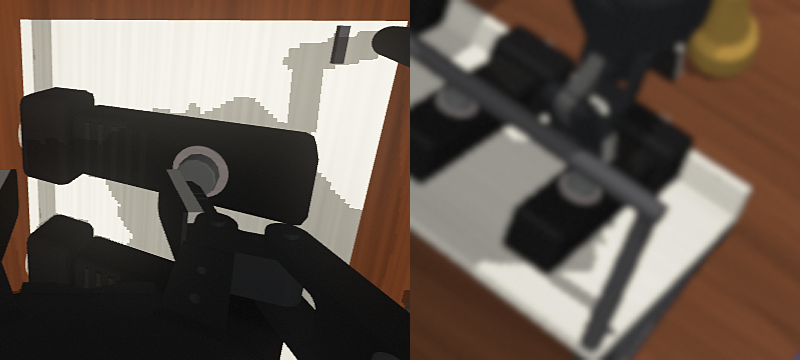

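The wide finger elbow touched the rail lightly with about 5 N, and I backed off. If I yaw the open gripper 45°, the tip corner leads and both elbow and body stay clear of the rail, so I'll press that way.

```bash
python3 -m inch '[[0,-0.03,-0.035,0],[0,-0.03,-0.035,0]]' && python3 -m inch '[[0.027,-0.01,0.01,-0.16],[0.027,-0.01,0.01,-0.32],[0.027,-0.01,0.01,-0.48],[0.027,-0.01,0.01,-0.64],[0.027,-0.01,0.01,-0.8],[0.027,-0.01,0.01,-0.8],[0.027,-0.01,0.01,-0.8]]' 0.0854
```

```text
time: 4.22
tool_pos: [487.2, 129.0, 149.4]
tcp_rot: [[-0.03, 0.001, 1.0], [-1.0, 0.0, -0.03], [-0.0, -1.0, 0.001]]
wrist_force: [1.2, -0.3, -0.1]
opening: 0.703
time: 5.1
tool_pos: [497.7, 101.4, 157.7]
tcp_rot: [[0.693, -0.0, 0.721], [-0.721, 0.0, 0.693], [-0.0, -1.0, 0.0]]
wrist_force: [0.7, -0.5, 0.5]
opening: 0.999
```

```bash
python3 -m inch '[[0.0134,0.025,0.0139,0],[0.0134,0.041,0.0139,0],[0.0134,0.041,0.0139,0]]';python3 - <<'E'
from h import *
from rig import bot
c=bot.read_camera("wrist");pickle.dump(c,open("w4.pkl","wb"))
c2=bot.read_camera("scene")
a=cv2.resize(c["frame"],(480,360));b=cv2.resize(c2["frame"][260:380,280:386],(318,360),interpolation=cv2.INTER_CUBIC)
cv2.imwrite("pics/w4.png",cv2.hconcat([a,b]));print(proj(c,[573,129,115])*.75, bot.observe()['tool_pos'])
E
```

```text
time: 5.48
tool_pos: [515.3, 101.5, 115.8]
tcp_rot: [[0.695, -0.003, 0.719], [-0.719, -0.001, 0.695], [-0.001, -1.0, -0.002]]
wrist_force: [-1.1, 0.3, -0.4]
opening: 1.001
[[337.7035383  257.52008144]] [516.01506443 101.77958763 117.12932989]
```

View pics/w4.png

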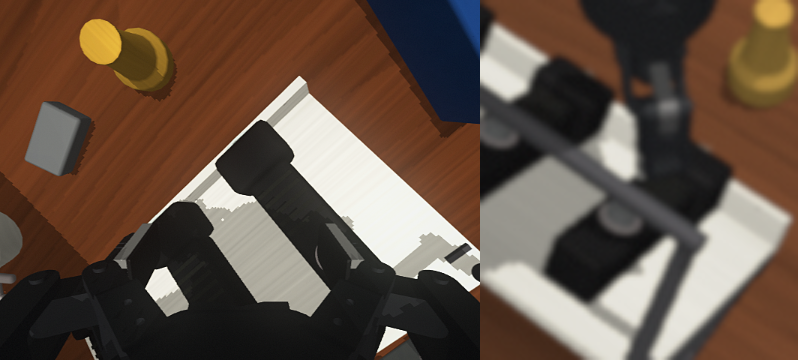

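The tip now hovers just downhill of the left button, and the elbow sits clear in front of the rail. I'll go down in small steps and watch the force.

```bash
python3 -m inch '[[0.0042,0.011,0.0043,0],[0.0042,0.011,0.0043,0]]' && for i in 1 2 3; do python3 -m inch '[[0.0006,0.0018,0.0006,0],[0.0006,0.0018,0.0006,0]]' | grep -E "pos|force";done
```

```text
time: 5.82
tool_pos: [523.0, 101.3, 105.6]
tcp_rot: [[0.695, -0.0, 0.719], [-0.719, -0.0, 0.695], [-0.0, -1.0, -0.0]]
wrist_force: [-0.5, 0.3, -0.1]
opening: 0.998
tool_pos: [523.5, 101.4, 104.2]
wrist_force: [0.1, -0.1, 0.9]
tool_pos: [524.4, 101.4, 102.3]
wrist_force: [-0.1, 0.2, -0.1]
tool_pos: [525.3, 101.5, 100.5]
wrist_force: [0.4, -0.2, 1.1]
```

```bash
for i in 1 2 3; do python3 -m inch '[[0.0006,0.0018,0.0006,0],[0.0006,0.0018,0.0006,0]]' | grep -E "pos|force";done
```

```text
tool_pos: [526.2, 101.4, 98.7]
wrist_force: [0.0, -1.1, 2.0]
tool_pos: [527.1, 101.4, 96.9]
wrist_force: [-0.4, -0.1, 3.0]
tool_pos: [527.8, 101.4, 95.0]
wrist_force: [0.6, 0.0, 2.3]
```

```bash
for i in 1 2; do python3 -m inch '[[0.0006,0.0018,0.0006,0],[0.0006,0.0018,0.0006,0]]' | grep -E "pos|force";done;  python3 -m inch '[[0.0003,0.001,0.0003,0],[0.0003,0.001,0.0003,0]]' | grep -E "pos|force"
```

```text
tool_pos: [528.6, 101.5, 93.6]
wrist_force: [-1.4, -0.6, 8.6]
tool_pos: [529.0, 101.5, 92.9]
wrist_force: [-8.8, -2.9, 24.4]
tool_pos: [529.1, 101.5, 92.5]
wrist_force: [-10.6, -4.6, 34.8]
```

```bash
python3 -m inch '[[-0.0035,-0.0087,-0.0036,0],[-0.0105,-0.026,-0.0108,0],[-0.017,-0.058,-0.017,0],[0.049,-0.058,-0.081,0],[0.049,-0.058,-0.081,0],[0.049,-0.058,-0.081,0]]';python3 - <<'E'
from h import *
from rig import bot
c=bot.read_camera("wrist");pickle.dump(c,open("w5.pkl","wb"))
c2=bot.read_camera("scene");t2=bot.read_camera("top")
a=c["frame"][0:480,0:640];a=cv2.resize(a,(480,360));b=cv2.resize(c2["frame"][260:380,280:386],(318,360),interpolation=cv2.INTER_CUBIC)
cv2.imwrite("pics/w5.png",cv2.hconcat([a,b]));print(proj(c,[573,129,115])*.75, bot.observe()['tool_pos'])
pickle.dump((c2,t2),open("st1.pkl","wb"))
print(button(c2["frame"],(326,332)),button(t2["frame"],(254,172)))
E
```

```text
time: 8.82
tool_pos: [505.0, 7.1, 148.8]
tcp_rot: [[0.692, -0.001, 0.722], [-0.722, -0.001, 0.692], [0.0, -1.0, -0.002]]
wrist_force: [0.2, 0.4, -0.0]
opening: 1.004
[[438.71290162 149.21874662]] [505.64873169  10.77223506 148.89965768]
(array([325.02702703, 331.12162162]), array([  0,   0,  18,  15, 148], dtype=int32)) (array([254.08955224, 171.64925373]), array([  3,   3,  13,  13, 134], dtype=int32))
```

View pics/w5.png

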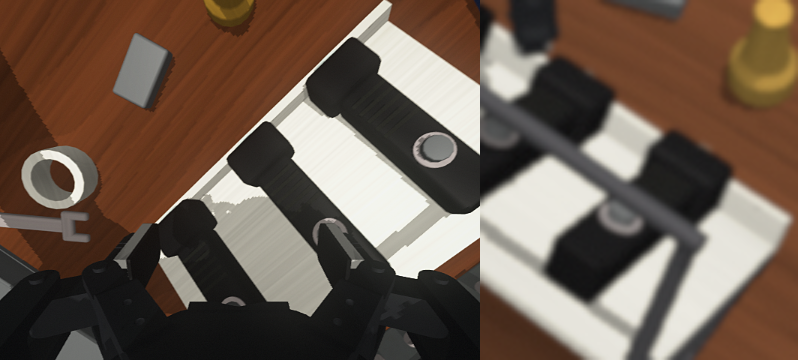

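The left button at (435,147) in this picture looks proud of its collar. The scene centroid has also not moved since before the press. I'll check it numerically.

```bash
cat >> h.py <<'E'
def parallax(c,crown):
    """crown minus collar offset in px: expected up, expected down, measured"""
    n=np.array([-.5,0,3**.5/2]);k=np.array(crown,float)
    q=proj(c,[k-9*n,k,k-7*n]);x,y=q[0].astype(int);r=int(abs(proj(c,k+[0,40,0])-q[1]).max())
    x0,y0=max(x-r,0),max(y-r,0);g=cv2.cvtColor(c["frame"],cv2.COLOR_BGR2GRAY)[y0:y+r,x0:x+r]
    n1,l,s,ce=cv2.connectedComponentsWithStats(((g>75)&(g<150)).astype(np.uint8))
    return q.round(1),(q[1]-q[0]).round(1),(q[2]-q[0]).round(1),[(s[i].tolist(),(ce[i]+[x0,y0]).round(1).tolist()) for i in range(1,n1) if s[i,4]>80]
E
python3 - <<'E'
from h import *
c=pickle.load(open("w5.pkl","rb"))
print(parallax(c,[573,129,115]))
g=cv2.cvtColor(c["frame"],cv2.COLOR_BGR2GRAY)
for v in range(160,236,5):print(v,g[v,535:630:4])
d=pickle.load(open("cams.pkl","rb"));c2,t2=pickle.load(open("st1.pkl","rb"))
for nm,A,B,r in(("scene",d["scene"],c2,(slice(315,350),slice(310,345))),("top",d["top"],t2,(slice(160,185),slice(242,267)))):
    a,b=[cv2.cvtColor(q["frame"][r],cv2.COLOR_BGR2GRAY).astype(np.float32) for q in(A,B)]
    print(nm,cv2.phaseCorrelate(a,b),abs(a-b).mean(),"if down:",(proj(A,[576.5,129,109])-proj(A,[573,129,115])).round(1))
E
```

```text
(array([[579.2, 202.5],
       [585. , 199. ],
       [580.4, 201.7]]), array([ 5.8, -3.5]), array([ 1.2, -0.8]), [([46, 48, 50, 35, 1267], [581.5, 196.3]), ([0, 72, 74, 68, 120], [546.4, 238.3])])
160 [ 41  43  42  41  42  45  44  46  47  48  46  36 227 240 239 239 236 239
 239 238 238 237 238 237]
165 [ 43  41  44  43  43  41  42  46  48  46  48  47  48 115 240 238 241 238
 239 238 239 237 240 238]
170 [ 41  38  42  39  42  43  44  44  47  44  44  47  49  48  39 197 241 239
 237 239 238 240 237 237]
175 [ 42  41  41  40  43  42  43  45  43  41  30  54  53  39  46  46  51 243
 238 240 239 237 236 238]
180 [ 42  43  43  43  40  43  39 107 179 137 180 110 112 117 152 177  60  43
 188 240 237 238 240 238]
185 [ 44  43  45  43  40  32 152 114  89 116 120 121 123 123 123 121 137 130
  45  36 227 239 238 240]
190 [ 48  45  44  44  36 183 173  69 117 122 123 124 126 126 126 124 125 142
 118  46  44 138 245 240]
195 [ 48  47  48  42 124 112  91  56 122 124 124 125 126 127 127 128 127 127
 174  42  46  48  30 204]
200 [ 45  50  49  47 156 146  88  60 125 126 127 128 130 128 129 131 130 129
 
[... 223 characters left out ...]
42  44]
215 [ 43  41  42  43  47  48 169 181 190 147  50  56  48 168 180 180 189  32
  43  42  41  42  39  41]
220 [ 44  41  42  42  41  46  48  79 175 187 186 183 179 181 193  46  43  43
  41  43  41  41  40  39]
225 [41 45 43 42 40 42 41 47 49 50 45 42 44 48 45 44 43 42 41 42 43 40 39 41]
230 [175  43  44  43  43  41  40  43  44  49  50  50  47  47  46  45  44  45
  43  43  43  42  41  40]
235 [239 185 106  43  42  43  40  40  41  42  49  52  49  47  48  49  45  45
  45  43  44  41  42  41]
scene ((0.04010720969412418, -0.006622614047387287), 1.0088160948620901) 1.6367347 if down: [[-1.2  3.1]]
top ((0.3737586325614686, 0.6254866146660198), 1.0030441106796264) 7.5776 if down: [[ 0.3 -1.1]]
```

The left button's crown sits about 5 px right of its collar centre. Up would be +5.8 px and down +1.2 px, and the scene view is unchanged, so it sprang back: the left lamp is faulty. I'll turn to pinch it in front of the rail.

```bash
python3 -m inch '[[0,-0.03,0,-0.16],[-0.02,-0.03,0.03,-0.32],[-0.03,-0.03,0.05,-0.48],[-0.04,-0.03,0.07,-0.64],[-0.062,-0.03,0.108,-0.775],[-0.062,-0.03,0.108,-0.775],[-0.062,0.02,0.108,-0.775],[-0.062,0.02,0.108,-0.775]]' 0.0854
python3 - <<'E'
from h import *
from rig import bot
c=bot.read_camera("wrist");cv2.imwrite("pics/w6.png",c["frame"]);pickle.dump(c,open("w6.pkl","wb"))
print(bot.observe()['tool_pos'],bot.observe()['qpos'].round(2))
g=cv2.cvtColor(c["frame"],cv2.COLOR_BGR2GRAY)
n=np.array([-.5,0,3**.5/2]);k=np.array([573,129,115.])
# barrel and head outline mid points in this view, on the lamp's top plane
for xl in(-55,-30,-15,0,15,45):
    p=k+(xl-30)*np.array([.866,-.027,.5])-9*n;q=proj(c,[p,p+[0,18,0],p-[0,18,0]]);print(xl,q.round(0).tolist())
E
```

```text
time: 9.98
tool_pos: [538.0, 129.1, 126.4]
tcp_rot: [[1.0, -0.005, 0.026], [-0.026, -0.002, 1.0], [-0.005, -1.0, -0.002]]
wrist_force: [-0.4, -0.5, 0.2]
opening: 1.001
[539.04261088 129.79142359 128.12825754] [ 0.23  0.68 -0.85  2.05  0.75  0.76  0.45]
-55 [[320.0, 203.0], [351.0, 202.0], [289.0, 204.0]]
-30 [[320.0, 245.0], [352.0, 244.0], [288.0, 246.0]]
-15 [[320.0, 271.0], [352.0, 270.0], [287.0, 272.0]]
0 [[320.0, 298.0], [353.0, 298.0], [287.0, 299.0]]
15 [[320.0, 327.0], [354.0, 326.0], [286.0, 328.0]]
45 [[319.0, 387.0], [355.0, 386.0], [284.0, 388.0]]
```

View pics/w6.png

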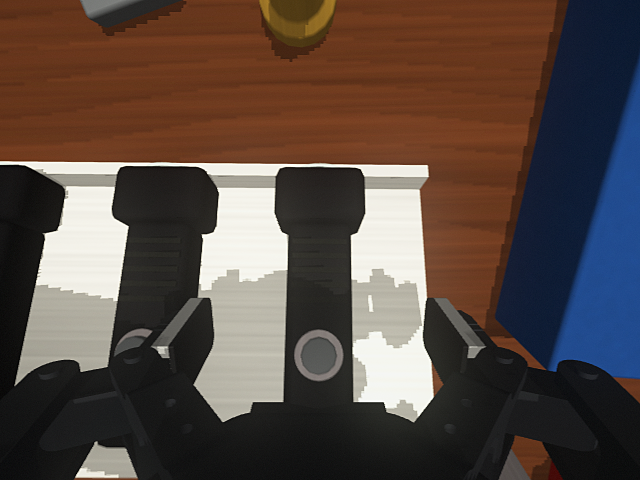

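The wrist view shows the left lamp centred between the jaws: its barrel spans u 288–352 at row 270, where I predicted 287–352. Now to descend and pinch.

```bash
python3 -m inch '[[0.002,0.04,0,0],[0.002,0.06,0,0],[0.002,0.066,0,0],[0.002,0.066,0,0]]' && python3 -m inch '[[0,0,0,0],[0,0,0,0],[0,0,0,0],[0,0,0,0],[0,0,0,0]]' 0.02 25
```

```text
time: 10.52
tool_pos: [542.7, 129.8, 63.7]
tcp_rot: [[1.0, 0.001, 0.027], [-0.027, 0.0, 1.0], [0.001, -1.0, 0.0]]
wrist_force: [-0.7, -0.1, 0.4]
opening: 0.999
time: 11.15
tool_pos: [542.4, 129.3, 63.1]
tcp_rot: [[1.0, 0.001, 0.027], [-0.027, -0.0, 1.0], [0.001, -1.0, -0.0]]
wrist_force: [-0.8, -1.6, 7.1]
opening: 0.413
```

```bash
python3 -m inch '[[-0.005,-0.009,0,0],[-0.01,-0.018,0,0],[-0.017,-0.03,0,0],[-0.025,-0.043,0,0],[-0.025,-0.043,0,0]]' && python3 -m inch '[[-0.03,-0.03,0,0],[-0.06,-0.06,0,0],[-0.06,-0.1,0,0],[-0.06,-0.13,0,0],[-0.06,-0.13,0,0]]';python3 - <<'E'
from h import *
from rig import bot
for n in("wrist","scene","top"):
    c=bot.read_camera(n);pickle.dump(c,open(f"g_{n}.pkl","wb"))
c=pickle.load(open("g_wrist.pkl","rb"));s=pickle.load(open("g_scene.pkl","rb"))
cv2.imwrite("pics/w7.png",cv2.hconcat([cv2.resize(c["frame"],(400,300)),cv2.resize(s["frame"][130:430,180:580],(400,300))]))
E
```

```text
time: 11.78
tool_pos: [516.9, 130.2, 106.8]
tcp_rot: [[1.0, 0.001, 0.026], [-0.026, 0.0, 1.0], [0.001, -1.0, 0.0]]
wrist_force: [0.3, 0.3, -4.0]
opening: 0.419
time: 12.4
tool_pos: [458.2, 132.0, 237.1]
tcp_rot: [[1.0, 0.004, 0.028], [-0.028, 0.0, 1.0], [0.004, -1.0, 0.001]]
wrist_force: [0.4, -0.7, -3.2]
opening: 0.416
```

View pics/w7.png

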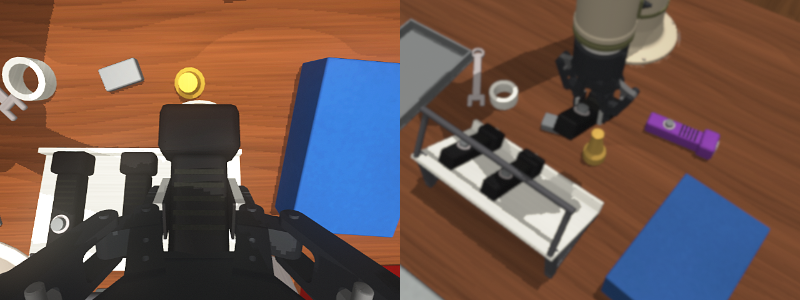

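The left lamp is held, with its head downhill and towards the robot. I'll carry it to the tray and turn it 90° on the way.

```bash
python3 -m inch '[[-0.003,0,-0.03,0.1],[-0.008,0,-0.08,0.27],[-0.014,0,-0.135,0.45],[-0.019,0,-0.19,0.63],[-0.024,0,-0.245,0.81],[-0.03,0,-0.3,0.99],[-0.035,0,-0.355,1.17],[-0.04,0,-0.41,1.35]]' && python3 -m inch '[[0.045,0.03,-0.005,0.19],[0.059,0.06,-0.005,0.19],[0.059,0.09,-0.005,0.19],[0.059,0.12,-0.005,0.19],[0.059,0.12,-0.005,0.19]]'; python3 -c "
from rig import bot;s=bot.observe();print(s['tool_pos'],s['tcp_rot'].round(3),s['wrist_torque'],s['qpos'].round(2))"
```

```text
time: 13.55
tool_pos: [405.3, -278.6, 234.2]
tcp_rot: [[0.187, -0.002, 0.982], [-0.982, 0.001, 0.187], [-0.001, -1.0, -0.002]]
wrist_force: [0.7, 0.2, -3.4]
opening: 0.42
time: 14.18
tool_pos: [411.2, -334.6, 112.6]
tcp_rot: [[0.005, -0.005, 1.0], [-1.0, 0.004, 0.005], [-0.004, -1.0, -0.005]]
wrist_force: [0.3, -0.7, -3.5]
opening: 0.414
[ 411.20918238 -334.57223034  112.58953812] [[ 0.005 -0.005  1.   ]
 [-1.     0.004  0.005]
 [-0.004 -1.    -0.005]] [ 0.01584263 -0.02867961 -0.00411074] [ 0.9   0.58 -0.46  2.12  0.48  0.55  0.09]
```

```bash
python3 -m inch '[[0,0.03,0,0],[0,0.055,0,0],[0,0.062,0,0],[0,0.062,0,0]]' | grep -E "pos|force"; for i in 1 2 3; do python3 -m inch '[[0,0.002,0,0],[0,0.004,0,0]]' | grep -E "pos|force";done
```

```text
tool_pos: [413.1, -335.9, 53.9]
wrist_force: [0.8, 0.2, -4.3]
tool_pos: [413.1, -336.3, 50.3]
wrist_force: [0.1, -0.8, -2.7]
tool_pos: [412.8, -336.0, 45.6]
wrist_force: [0.2, -0.5, -4.2]
tool_pos: [412.8, -335.9, 41.4]
wrist_force: [0.3, 0.8, -4.2]
```

```bash
for i in 1 2 ; do python3 -m inch '[[0,0.002,0,0],[0,0.004,0,0]]' | grep -E "pos|force";done
```

```text
tool_pos: [413.1, -336.9, 38.0]
wrist_force: [-1.9, -5.0, 8.9]
tool_pos: [413.1, -339.2, 34.9]
wrist_force: [-2.8, -10.1, 14.6]
```

```bash
for i in 1 2 ; do python3 -m inch '[[0,0.001,0,0],[0,0.002,0,0]]' - 20| grep -E "pos|force|op";done; python3 -c "
from rig import bot;s=bot.observe();print(s['wrist_torque'])"
```

```text
tool_pos: [413.2, -340.0, 33.1]
wrist_force: [-2.6, -11.2, 14.0]
opening: 0.416
tool_pos: [413.6, -340.1, 31.2]
wrist_force: [-1.8, -11.5, 11.5]
opening: 0.416
[-1.99211104  0.48726117  0.10989722]
```

```bash
python3 -m inch '[[0,-0.012,0,0],[-0.008,-0.012,0,0],[-0.016,-0.012,0,0],[-0.016,-0.006,0,0]]' | grep -E "pos|force"; for i in 1 2 3 4 ; do python3 -m inch '[[0.001,0.0015,0,0],[0.0025,0.003,0,0]]'| grep -E "pos|force";done
```

```text
tool_pos: [413.1, -324.1, 36.7]
wrist_force: [-1.2, -17.1, 6.7]
tool_pos: [413.0, -324.5, 33.0]
wrist_force: [-1.2, -8.3, 4.1]
tool_pos: [413.0, -325.2, 29.6]
wrist_force: [-0.1, -3.7, -0.6]
tool_pos: [412.6, -326.5, 26.2]
wrist_force: [0.0, 0.9, -4.3]
tool_pos: [412.6, -329.5, 23.2]
wrist_force: [-0.5, 0.2, -4.3]
```

Run:
```python
from h import *
from rig import bot
c=bot.read_camera("wrist");s=bot.read_camera("scene");t=bot.read_camera("top")
pickle.dump((c,s,t),open("p1.pkl","wb"))
cv2.imwrite("pics/w8.png",cv2.vconcat([cv2.hconcat([cv2.resize(c["frame"],(400,300)),cv2.resize(s["frame"][130:290,80:293],(400,300),interpolation=cv2.INTER_CUBIC)]),cv2.hconcat([cv2.resize(t["frame"][135:300,400:560],(400,300),interpolation=cv2.INTER_CUBIC),cv2.resize(t["frame"][125:230,205:390],(400,300))])]))
```

```text
(no output)
```

View pics/w8.png

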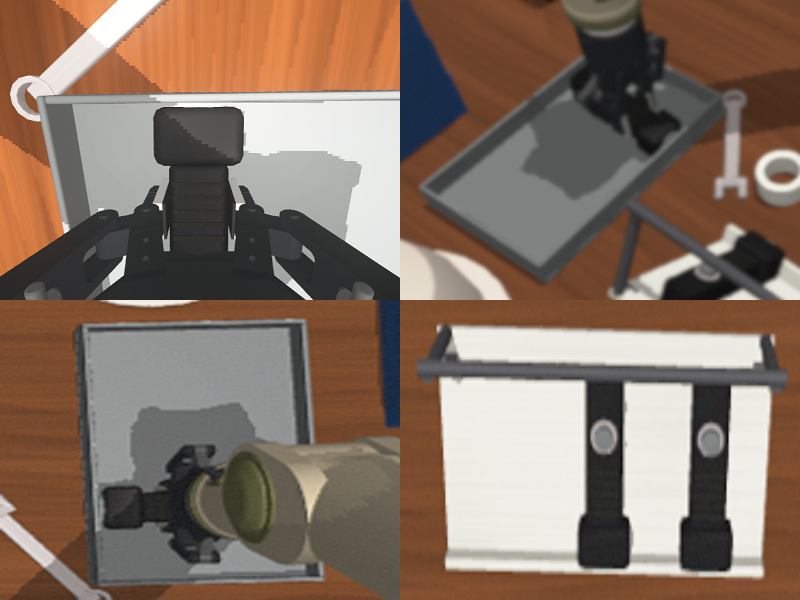

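The lamp is inside the tray, with its head a few mm off the +y wall, and hangs free (force equals its weight). It has pivoted towards flat. I'll shift 8 mm away from the wall and keep lowering.

```bash
python3 -m inch '[[0.004,0,0,0],[0.008,0.002,0,0],[0.008,0.002,0,0]]'| grep -E "pos|force"; for i in 1 2 3 ; do python3 -m inch '[[0.0005,0.001,0,0],[0.001,0.002,0,0]]'| grep -E "pos|force";done
```

```text
tool_pos: [412.8, -338.5, 21.6]
wrist_force: [0.3, -0.7, -1.1]
tool_pos: [412.8, -339.6, 19.8]
wrist_force: [0.3, -1.9, 3.6]
tool_pos: [412.9, -340.6, 17.7]
wrist_force: [-1.1, -4.2, 4.7]
tool_pos: [412.9, -341.6, 15.6]
wrist_force: [-1.8, -5.5, 4.9]
```

```bash
for i in 1 2 3 ; do python3 -m inch '[[0.0008,0.001,0,0],[0.0015,0.002,0,0]]'| grep -E "pos|force";done;python3 -c "
from rig import bot;s=bot.observe();print(s['wrist_torque'])"
```

```text
tool_pos: [412.9, -342.6, 13.5]
wrist_force: [-1.3, -4.1, 3.3]
tool_pos: [412.9, -343.5, 11.4]
wrist_force: [0.2, -1.7, 2.3]
tool_pos: [412.8, -344.2, 10.0]
wrist_force: [-3.7, 6.6, 26.9]
[ 1.69074232  0.76238117 -0.08315932]
```

The force jump at z≈11 says the lamp is flat on the floor. I'll ease off and let go.

```bash
python3 -m inch '[[0,-0.0012,0,0],[0,-0.0012,0,0]]'| grep -E "pos|force"; python3 -m inch '[[0,0,0,0],[0,0,0,0],[0,-0.001,0,0],[0,-0.005,0,0],[0,-0.04,0,0],[0,-0.09,0,0],[0,-0.14,0,0],[0,-0.19,0,0]]' 0.058 | grep -E "time|pos|force|op"; python3 -m inch '[[-0.06,0,0.04,0],[-0.12,0,0.07,0],[-0.18,0,0.07,0]]' 0.0854 | grep -E "time|pos"
python3 - <<'E'
from h import *
from rig import bot
s=bot.read_camera("scene");t=bot.read_camera("top");c=bot.read_camera("wrist");pickle.dump((s,t,c),open("p2.pkl","wb"))
g=cv2.cvtColor(t["frame"],cv2.COLOR_BGR2GRAY)
m=(g[150:290,432:525]<52).astype(np.uint8);n,l,st,ce=cv2.connectedComponentsWithStats(m)
for i in range(1,n):
    if st[i,4]>60:print(st[i],(st[i,:2]+[432,150]))
gs=cv2.cvtColor(s["frame"],cv2.COLOR_BGR2GRAY)
print(bot.observe()['tool_pos'])
E
```

```text
tool_pos: [412.6, -345.1, 10.4]
wrist_force: [-0.7, 0.2, -3.8]
time: 21.2
tool_pos: [412.5, -345.3, 202.7]
wrist_force: [-0.1, -0.9, -0.2]
opening: 0.681
time: 21.58
tool_pos: [482.9, -173.9, 201.4]
[ 481.70690038 -171.90272794  201.43732267]
```

Run:
```python
from h import *
s,t,c=pickle.load(open("p2.pkl","rb"))
for nm,C,poly in(("top",t,[(326,-260),(631,-260),(631,-450),(326,-450)]),("scene",s,[(326,-260),(631,-260),(631,-450),(326,-450)])):
    q=proj(C,[(x,y,20) for x,y in poly]);M=np.zeros((480,640),np.uint8);cv2.fillPoly(M,[q.astype(int)],1)
    g=cv2.cvtColor(C["frame"],cv2.COLOR_BGR2GRAY);m=((g<60)&(M>0)).astype(np.uint8)
    n,l,st,ce=cv2.connectedComponentsWithStats(m)
    for i in range(1,n):
        if st[i,4]>100:
            r=cv2.minAreaRect(np.argwhere(l==i)[:,::-1].astype(np.float32));b=cv2.boxPoints(r)
            print(nm,st[i],[onplane(C,p,[0,0,1],[0,0,37]).round().tolist()[:2] for p in b])
    # collar-bright ring
    hb=((g>150)&(M>0)).astype(np.uint8);n,l,st,ce=cv2.connectedComponentsWithStats(hb)
    print(nm,"bright",[(st[i].tolist(),onplane(C,ce[i],[0,0,1],[0,0,40]).round().tolist()) for i in range(1,n) if st[i,4]>8][:6])
```

```text
top bright [([431, 150, 90, 125, 4686], [528.0, -356.0, 40.0]), ([486, 150, 32, 46, 611], [587.0, -416.0, 40.0]), ([461, 278, 8, 7, 28], [339.0, -320.0, 40.0])]
scene [ 168  157   58   56 1348] [[442.0, -430.0], [327.0, -468.0], [345.0, -286.0], [453.0, -260.0]]
scene bright []
```

```bash
python3 -m inch '[[-0.05,0,0,-0.15],[-0.1,0,0,-0.3],[-0.15,0,0.01,-0.45],[-0.182,0,0.022,-0.6],[-0.182,0.03,0.022,-0.765],[-0.182,0.05,0.022,-0.765],[-0.182,0.05,0.022,-0.765]]' 0.0854
python3 - <<'E'
from h import *
from rig import bot
s,t,c=bot.read_camera("scene"),bot.read_camera("top"),bot.read_camera("wrist");pickle.dump((s,t,c),open("p3.pkl","wb"))
print(bot.observe()['tool_pos'])
for nm,C in(("top",t),("scene",s)):
    q=proj(C,[(x,y,20) for x,y in [(326,-260),(631,-260),(631,-450),(326,-450)]]);M=np.zeros((480,640),np.uint8);cv2.fillPoly(M,[q.astype(int)],1)
    g=cv2.cvtColor(C["frame"],cv2.COLOR_BGR2GRAY);m=((g<60)&(M>0)).astype(np.uint8)
    n,l,st,ce=cv2.connectedComponentsWithStats(m)
    for i in range(1,n):
        if st[i,4]>100:
            r=cv2.minAreaRect(np.argwhere(l==i)[:,::-1].astype(np.float32));b=cv2.boxPoints(r)
            print(nm,st[i],[onplane(C,p,[0,0,1],[0,0,37]).round().tolist()[:2] for p in b])
    hb=((g>105)&(M>0));x0,y0=np.argwhere(m).min(0) if m.any() else (0,0)
E
```

```text
time: 22.6
tool_pos: [501.8, 5.2, 149.7]
tcp_rot: [[0.694, -0.003, 0.72], [-0.72, -0.001, 0.694], [-0.001, -1.0, -0.002]]
wrist_force: [-0.8, 0.1, -0.3]
opening: 0.999
[502.94363309   6.03360411 151.49959687]
scene [168 169  57  44 870] [[442.0, -430.0], [375.0, -452.0], [389.0, -282.0], [452.0, -266.0]]
```

```bash
python3 -m inch '[[0.004,0.025,0.012,0],[0.004,0.036,0.012,0],[0.004,0.036,0.012,0],[0.004,0.036,0.012,0]]'|grep -E "pos|force"
```

```text
tool_pos: [513.8, 11.9, 115.4]
wrist_force: [0.2, -0.6, -0.4]
```

```bash
python3 -m inch '[[0.0056,0.0098,0.0036,0],[0.0056,0.0098,0.0036,0]]'|grep -E "pos|force"; for i in 1 2 3 4; do python3 -m inch '[[0.0006,0.0018,0.0006,0],[0.0006,0.0018,0.0006,0]]' | grep -E "pos|force";done
```

```text
tool_pos: [520.7, 10.2, 104.5]
wrist_force: [-0.4, 0.7, 0.6]
tool_pos: [521.2, 10.6, 103.1]
wrist_force: [-0.1, -0.6, -1.2]
tool_pos: [522.0, 10.5, 101.3]
wrist_force: [1.5, -0.7, -0.1]
tool_pos: [523.0, 10.6, 99.6]
wrist_force: [-0.6, -0.3, 1.8]
tool_pos: [523.9, 10.5, 97.7]
wrist_force: [-0.1, -0.7, 1.9]
```

Contact came at about z 100, the same as the left one. I'll use finer steps near the bottom.

```bash
python3 -m inch '[[0.0006,0.0018,0.0006,0],[0.0006,0.0018,0.0006,0]]' | grep -E "pos|force";for i in 1 2 ; do python3 -m inch '[[0.0003,0.0009,0.0003,0],[0.0003,0.0009,0.0003,0]]' | grep -E "pos|force";done
```

```text
tool_pos: [524.6, 10.5, 95.8]
wrist_force: [0.5, 0.6, 0.0]
tool_pos: [524.9, 10.5, 94.9]
wrist_force: [-0.7, -0.9, -0.5]
tool_pos: [525.4, 10.5, 94.2]
wrist_force: [-0.1, -0.6, 2.6]
```

```bash
for i in 1 2 ; do python3 -m inch '[[0.0002,0.0007,0.0002,0],[0.0002,0.0007,0.0002,0]]' | grep -E "pos|force";done
```

```text
tool_pos: [525.6, 10.5, 93.7]
wrist_force: [-2.6, -1.0, 6.3]
tool_pos: [525.7, 10.5, 93.4]
wrist_force: [-5.3, -0.9, 12.8]
```

```bash
python3 -m inch '[[-0.0035,-0.0087,-0.0036,0],[-0.0105,-0.026,-0.0108,0],[-0.017,-0.058,-0.017,0],[0.02,-0.058,-0.055,0],[0.055,-0.058,-0.0895,0],[0.055,-0.058,-0.0895,0],[0.055,-0.058,-0.0895,0]]'|grep -E "time|pos";python3 - <<'E'
from h import *
from rig import bot
s,t,c=bot.read_camera("scene"),bot.read_camera("top"),bot.read_camera("wrist");pickle.dump((s,t,c),open("p4.pkl","wb"))
print(bot.observe()['tool_pos'])
d=pickle.load(open("cams.pkl","rb"))
a,b=[cv2.cvtColor(q["frame"][285:320,268:303],cv2.COLOR_BGR2GRAY).astype(np.float32) for q in(d["scene"],s)]
print(cv2.phaseCorrelate(a,b),abs(a-b).mean(),button(d["scene"]["frame"],(285,301)),button(s["frame"],(285,302)),"down:",proj(s,[572.8,37,111])-proj(s,[569.3,37,117]))
q=parallax(c,[569.3,37,115]);print(q)
g=cv2.cvtColor(c["frame"],cv2.COLOR_BGR2GRAY);x,y=q[0][0].astype(int)
for v in range(y-26,y+22,5):print(v,g[v,x-40:x+40:4])
print(button(s["frame"],(285,302),lo=60,hi=256),s["frame"][300,275:297].tolist()[::3],d["scene"]["frame"][300,275:297].tolist()[::3])
E
```

```text
time: 26.62
tool_pos: [499.7, -91.0, 151.4]
[500.01665224 -89.90118558 151.13605312]
((0.03174932728616042, -0.02410357584915701), 0.9971860660998909) 2.1110203 (array([284.90128755, 299.65665236]), array([  0,   0,  19,  18, 233], dtype=int32)) (array([285.01357466, 300.29411765]), array([  0,   0,  19,  17, 221], dtype=int32)) down: [[-1.02866742  3.07376151]]
(array([[584.8, 198. ],
       [590.9, 194.3],
       [586.1, 197.2]]), array([ 6.1, -3.7]), array([ 1.3, -0.8]), [([50, 51, 40, 33, 1021], [585.0, 196.3])])
172 [ 42  41  40  42  43  41  41  46  45  40  33  34  42  49  50  36 253 239
 242 240]
177 [ 43  43  41  44  41  43  23 189 181 180 178 177 176 176 196  33  44 105
 241 240]
182 [ 46  44  44  42  42 165 181 181 149 113 119 119 112 184 176 176 156  48
  39 255]
187 [ 47  45  42  45 165 177 183 118 120 124 124 123 126 126 118 180 175 158
  45  46]
192 [ 48  48  47  28 176 179 114 122 125 127 127 126 129 128 129 115 177 181
  43  46]
197 [ 50  50  47  42 184 187 122 124 127 126 128 128 129 131 130 118 179 179
  37  46]
202 [ 45  48  50  42 185 187  95 127 130 131 132 134 132 136 137 159 187 190
  41  42]
207 [ 40  42  46  51 154 182 191 120 135 136 134 136 135 137 143 182 182  44
  42  42]
212 [ 40  42  41  43  49 155 182 185 193  97 123  89 163 179 180 186  43  42
  44  40]
217 [ 42  40  41  41  42  46  43 136 188 191 186 181 182 193  67  43  44  42
  42  40]
(array([285.09225092, 300.23247232]), array([  0,   0,  19,  17, 271], dtype=int32)) [[205, 216, 219], [144, 152, 154], [138, 141, 146], [126, 128, 132], [84, 84, 85], [75, 73, 74], [88, 86, 87], [86, 83, 84]] [[207, 219, 221], [146, 153, 156], [117, 119, 123], [111, 111, 109], [80, 79, 79], [76, 74, 75], [90, 87, 89], [88, 85, 86]]
```

The middle crown is concentric with its collar: offset of about +1 px, where up would be +6. It stayed down, so the middle lamp is sound. On to the right one.

```bash
python3 -m inch '[[0.004,0.025,0.004,0],[0.009,0.036,0.007,0],[0.0132,0.045,0.0113,0],[0.0132,0.045,0.0113,0],[0.0132,0.045,0.0113,0]]'|grep -E "pos|force"; for i in 1 2; do python3 -m inch '[[0.0006,0.0018,0.0006,0],[0.0006,0.0018,0.0006,0]]' | grep -E "pos|force";done
```

```text
tool_pos: [517.3, -92.7, 106.1]
wrist_force: [0.3, 0.1, 0.2]
tool_pos: [518.1, -93.1, 104.1]
wrist_force: [-0.3, -0.5, -0.5]
tool_pos: [518.9, -93.0, 102.1]
wrist_force: [0.6, -0.3, 1.1]
```

```bash
for i in 1 2 3 ; do python3 -m inch '[[0.0006,0.0018,0.0006,0],[0.0006,0.0018,0.0006,0]]' | grep -E "pos|force";done;for i in 1 2 ; do python3 -m inch '[[0.0003,0.0008,0.0003,0],[0.0003,0.0008,0.0003,0]]' | grep -E "pos|force";done
```

```text
tool_pos: [519.8, -92.9, 100.3]
wrist_force: [-0.4, -0.1, 1.9]
tool_pos: [520.8, -92.9, 98.5]
wrist_force: [-0.9, 0.2, 2.6]
tool_pos: [521.5, -93.0, 96.6]
wrist_force: [0.2, -0.9, 0.1]
tool_pos: [521.8, -93.0, 95.8]
wrist_force: [-0.1, 0.5, 0.6]
tool_pos: [522.3, -93.0, 95.0]
wrist_force: [0.2, -0.4, 0.2]
```

```bash
python3 -m inch '[[0.0003,0.0008,0.0003,0],[0.0003,0.0008,0.0003,0]]' | grep -E "pos|force"; python3 -m inch '[[0.0002,0.0007,0.0002,0],[0.0002,0.0007,0.0002,0]]' | grep -E "pos|force"
```

```text
tool_pos: [522.7, -93.0, 94.4]
wrist_force: [-0.9, -0.0, 4.3]
tool_pos: [522.8, -93.0, 94.0]
wrist_force: [-3.3, 0.8, 8.6]
```

```bash
python3 -m inch '[[0.0001,0.0005,0.0001,0],[0.0001,0.0005,0.0001,0]]' | grep -E "pos|force"; python3 -m inch '[[-0.0035,-0.0087,-0.0036,0],[-0.0105,-0.026,-0.0108,0],[-0.017,-0.058,-0.017,0],[0.02,-0.058,-0.055,0],[0.055,-0.058,-0.0895,0],[0.055,-0.058,-0.0895,0],[0.055,-0.058,-0.0895,0]]'|grep -E "time|pos";python3 - <<'E'
from h import *
from rig import bot
s,t,c=bot.read_camera("scene"),bot.read_camera("top"),bot.read_camera("wrist");pickle.dump((s,t,c),open("p5.pkl","wb"))
print(bot.observe()['tool_pos'])
for k in([566.3,-64,115],[569.3,37,115]):
    q=parallax(c,k);print(q[:3])
    g=cv2.cvtColor(c["frame"],cv2.COLOR_BGR2GRAY);x,y=q[0][0].astype(int)
    if x<600:
      for v in range(y-30,y+30,5):print(v,g[v,x-40:x+40:4])
E
```

```text
tool_pos: [522.9, -93.0, 93.8]
wrist_force: [-5.8, -0.8, 12.7]
time: 30.78
tool_pos: [496.7, -194.4, 151.7]bash:  1810 Segmentation fault         python3 - <<'E'
from h import *
from rig import bot
s,t,c=bot.read_camera("scene"),bot.read_camera("top"),bot.read_camera("wrist");pickle.dump((s,t,c),open("p5.pkl","wb"))
print(bot.observe()['tool_pos'])
for k in([566.3,-64,115],[569.3,37,115]):
    q=parallax(c,k);print(q[:3])
    g=cv2.cvtColor(c["frame"],cv2.COLOR_BGR2GRAY);x,y=q[0][0].astype(int)
    if x<600:
      for v in range(y-30,y+30,5):print(v,g[v,x-40:x+40:4])
E
```

```bash
ls -la p5.pkl
python3 - <<'E'
from h import *
from rig import bot
c=bot.read_camera("wrist");s,t=bot.read_camera("scene"),bot.read_camera("top");pickle.dump((s,t,c),open("p5.pkl","wb"))
print(bot.observe()['tool_pos'],bot.observe()['time'])
q=parallax(c,[566.3,-64,115]);print(q[:3])
g=cv2.cvtColor(c["frame"],cv2.COLOR_BGR2GRAY);x,y=q[0][0].astype(int)
for v in range(y-30,y+30,5):print(v,g[v,x-40:x+40:4])
E
```

```text
-rw-r--r-- 1 agent agent 2765799 Dec  5 03:12 p5.pkl
[ 497.28845718 -193.78015707  151.31648051] 31.075
(array([[588.1, 194.5],
       [594.3, 190.6],
       [589.4, 193.6]]), array([ 6.2, -3.9]), array([ 1.3, -0.8]))
164 [ 40  43  42  41  43  43  45  46  47  47  47  49  49  36 250 233 234 234
 233 234]
169 [ 43  39  41  43  42  42  43  43  36  23  40  29  42  47  46  97 237 233
 233 234]
174 [ 43  42  42  41  43  31 198 179 183 182 179 177 177 179 178  42  39 236
 240 237]
179 [ 44  45  43  42  64 182 184 192 110 121 123 124 118 182 175 182  48  45
  20 240]
184 [ 44  45  43  20 179 180  84 122 121 124 125 124 125 126 172 178 182  38
  44  39]
189 [ 46  47  46 179 179 108 123 125 125 125 126 128 128 129 129 180 178 128
  46  44]
194 [ 50  47  48 195 186 103 126 127 127 129 129 129 129 129 130 188 180 131
  42  43]
199 [ 46  52  48 172 186 174 129 130 130 133 132 133 133 134 123 184 186  42
  41  41]
204 [ 42  43  48  29 185 184 140 127 136 137 135 136 137 127 184 181 174  41
  40  42]
209 [ 40  42  42  47  45 189 182 189 196 151 113 164 181 179 184 158  41  41
  38  38]
214 [ 40  40  43  43  45  51  31 202 190 189 185 181 189 107  39  42  41  41
  41  40]
219 [42 41 41 40 41 41 47 52 51 47 46 48 46 46 43 42 42 44 41 39]
```

The right button is concentric with its collar too (offset about 0 to +1 px), so it stays down and the right lamp is sound. I'll retreat clear and check the tray and rack.

```bash
python3 -m inch '[[0,-0.06,0,0],[0,-0.12,0,0],[-0.02,-0.16,0,0],[-0.07,-0.2,0.04,0],[-0.12,-0.2,0.08,0],[-0.17,-0.2,0.12,0],[-0.22,-0.2,0.16,0],[-0.27,-0.2,0.2,0]]'|grep -E "time|pos";python3 - <<'E'
from h import *
from rig import bot
s,t,c=bot.read_camera("scene"),bot.read_camera("top"),bot.read_camera("wrist");pickle.dump((s,t,c),open("p6.pkl","wb"))
R=lambda f,w,h:cv2.resize(f,(w,h),interpolation=cv2.INTER_CUBIC)
cv2.imwrite("pics/w9.png",cv2.vconcat([cv2.hconcat([R(s["frame"][130:290,80:293],400,300),R(s["frame"][225:385,180:393],400,300)]),cv2.hconcat([R(t["frame"][140:300,400:560],300,300),R(t["frame"][110:300,200:450],500,300)])]))
E
```

```text
time: 32.08
tool_pos: [454.0, 123.1, 351.4]
```

View pics/w9.png

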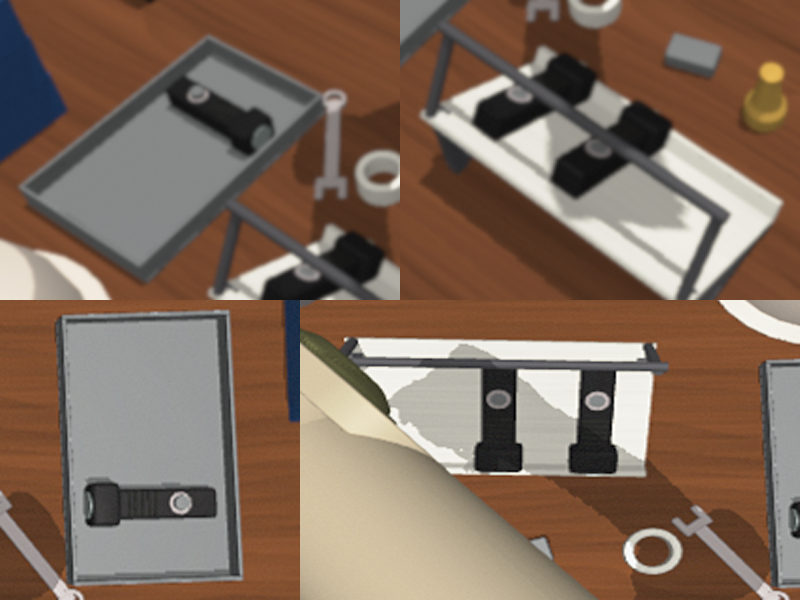

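The lamp lies in the tray with its button up, and the two sound lamps are on the rack. One numeric check for flatness: the crown should be at z≈46 and the tail clear of the wall.

Run:
```python
from h import *
s,t,c=pickle.load(open("p6.pkl","rb"))
f=lambda x,y:(400+x*160/300,140+(y-300)*160/300); g=lambda x,y:(80+x*213/400,130+y*160/300)
print("crown",tri(t,f(180.5,501.5),s,g(199,93)))
# tail top corners: top view (217,487),(217,518); scene tail corner near (170,83)
for p in((217,487),(217,518)):print("tail",onplane(t,f(*p),[0,0,1],[0,0,37]).round(1))
for p in((85,485),(85,523)):print("head",onplane(t,f(*p),[0,0,1],[0,0,30]).round(1))
for p in((224,400),(231,560)):print("wall in(rim)",onplane(t,f(*p),[0,0,1],[0,0,35]).round(1))
```

```text
crown (array([ 412.35509155, -389.57707008,   42.59785511]), np.float64(2.095113891208547))
tail [ 429.6 -436.    37. ]
tail [ 393.3 -434.9   37. ]
head [ 434.4 -282.5   30. ]
head [ 389.6 -281.4   30. ]
wall in(rim) [ 532.5 -448.4   35. ]
wall in(rim) [ 343.9 -450.6   35. ]
```

```bash
python3 -c "
from rig import bot;s=bot.observe();print(s['time'],s['wrist_force'],s['tool_pos']);print(bot.close_job())"
```

```text
32.225 [ 0.5355856  -1.23368327  0.31843318] [453.4951351  125.2261877  351.58402883]
the job is handed in; nothing more can be done
None
```

I tested the lamps in order, left, middle, right, and handed the job in at 32.2 s with the robot clear of everything. The left lamp failed and is in the repair tray; the middle and right lamps passed and stay on the rack, switched on.

| Lamp | Result | Evidence after release | Where it is now |
|---|---|---|---|
| Left | Sprang back up, faulty | Crown about 5 px off its collar centre (up is about 6, down about 1) | In the tray, flat, button up |
| Middle | Stayed down, sound | Crown about 1 px off its collar centre | On the rack |
| Right | Stayed down, sound | Crown about 1 px or less off its collar centre | On the rack |

**Last checks:** The lamp in the tray measures about 154 mm long, with its tail about 13 mm and its head about 24 mm from the nearest tray walls. Its crown came out at z 42.6 mm, against 46 mm expected. I put that down to measuring error, but it is the one figure that disagreed. In the last pictures the bystanders I could see were in place; the arm hid part of the top view.

**What did not go cleanly:**
- **Rail touch:** the finger elbow brushed the guard rail at about 5 N on the first approach. I then pressed all three buttons with the open gripper turned 45°, because the tool could not tilt square to the slope.
- **Left press:** it bottomed out at about 35 N, harder than gentle. The other two were stopped at about 13 N.
- **Laying the lamp down:** it had to be pivoted flat in the grip against the tray floor. Its head probably also touched the tray wall at about 17 N, and the final seating peaked at about 27 N.
- **Scene camera:** its before-and-after comparison showed no change for either the left or the middle button, so it could not tell them apart. I relied on the wrist camera for all three verdicts.

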